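Feel along a sprung profile edge for burrs and stop on the marked end

ROBOT

A 7-joint arm with a two-finger parallel gripper is mounted at the origin on a cart in front of the work surface, level with it; the furniture and walls round the work are solid. World frame = base frame: x ahead of the robot, y to its left, z up, the work surface at z = 0. Lengths are in mm, angles in rad, forces in N, time in s.
With the tool pointing down it reaches from about 425 to 875 mm from the base axis. Payload 8.4 kg.
Tool frame: the origin (TCP) lies on the centre line of the jaws, within the pads' length; the fingertips stand 11 mm ahead of it and the grasp point (between the pads) lies 8 mm behind it (env.tip_reach is the distance from the TCP to the fingertips, in mm); z points along the fingers, y is the line along which they close (so a half turn about z gives the same grasp; the last joint's range is limited). The gripper opens to 85 mm and grips with 20 to 120 N. Pads are 22 mm wide; open, the fingers measure 114 mm over their backs; the gripper's body (76 mm by 85 mm) begins 54 mm behind the grasp point. The pads swing forward as they close: fully open they stand 13 mm farther back than shut.
Start: joints at [1.039, 0.333, 0.04, 1.465, -0.013, 1.343, -0.059], TCP at [272.594, -590.048, 242.308] pointing down, gripper open.
Joint ranges: [-2.58, 2.58], [-0.38, 2.09], [-1.3, 1.39], [0.25, 2.4], [-1.5, 4.64], [0.08, 2.09], [-2.65, 2.65]. Speed limits (rad/s): [2.22, 2.22, 2.79, 2.79, 3.14, 3.14, 3.14].

INTERFACE

Orientations are given as a unit quaternion [x, y, z, w].
In Python, from bench import env gives the robot as it stands.
- The arm moves only by the tool drive_tool, never from a script. Its argument "steps" is one flat list of numbers, 5 for each row, row after row: the shift along the world's x, y, z in mm, then the turn about the world's z in rad, then the opening, from -1 (shut) to 1 (fully open). A call has 1 to 5 rows; each row is the pose to reach, as a shift and turn from the pose commanded when the call began; what a row does not reach only later rows make up. A row lasts 1/8 s, in which the tool goes at most 62.5 mm and 10.7 degrees, less where a joint would pass 70% of its speed; a pose out of reach is approached as far as the arm can. A call with a gripper value outside its range is refused whole. The fingers move at their own pace and stop on an object; "grip_force" is the grip in N (left out, the last holds). Time passes only in rows, so rows that repeat a pose let the fingers close. It gives the time, the measured TCP pose, the force, the opening and the grip force at its end, in the units of the state.
- env.read_state(): the state, without advancing time (a new reading comes with each control period).
- env.read_camera(name): name is "side" or "top" or "wrist"; returns (picture, depth): 384x512x3 uint8, blue, green, red; 384x512 float32, mm along the optical axis (not along the pixel's ray), 0 where there is no reading.
- env.get_calibration(name): a dict with "mtx" (3x3 intrinsics, pixels), "origin" and "rotation" of the camera in the world. Camera axes: x right, y down, z forward; pixel columns grow to the right and rows downward; lengths in mm; the calibration is good to about 2 mm. A picture is of the moment at which its call begins: read the wrist's pose just before it. get_calibration takes no time and is no camera call; for the wrist camera it gives the pose at the moment of the call.
- env.sign_off(): hands the job in; it is judged then, once.
The state is a dict: "clock": time; "joint_positions": joint angles; "joint_vel": joint speeds; "tau": joint torques, N m; "eef_pos": TCP position; "orientation": TCP orientation; "contact_force": force on the tool from outside, world axes, zero at the start; "wrist_torque": the same for the moment, N m; "opening": finger opening in mm; "grasp_force": force on a finger pad.
Only numpy, scipy, OpenCV 4.12 (cv2) and the standard library are available. Lean on these libraries where they do the work, as an engineer would, in place of code of your own. Each camera call takes 0.05 s, during which the arm holds its last target. There are 200 camera calls.

TASK

Feel along the wavy steel edge on the checking fixture for burrs: with the fingertips, touch the brass land at the end beside the blue post and run them lightly along the top of the edge, over every brass land and the dark steel between them, to the brass land at the end beside the red post. Finish there: the program ends with the fingertips still resting lightly on that last land. The edge is sprung: let it sink a little under the fingers but never press it hard down towards its stop, do not grip it, and leave all the loose things lying about where they are.

Things in the scene. Friction and masses are not known exactly. Their poses are not given: they have to be found in the camera images.
- fixture: fixed grey base plate 180 (x) x 360 (y) x 12 mm, origin at the centre of its underside. On it, on two sprung posts, is held the edge: a raised wavy steel bar 22 mm deep, its round crest 12 mm wide, top 86 mm above the bench when untouched. In this frame the crest line is x = 0.030 sin(pi y / 0.115), y from -0.115 to 0.115 (m). From -y to +y: land_1, strip_1, land_2 ... strip_3, land_4, one rigid piece.
- edge (a joint): how far the whole edge is pressed straight down on its springs, m: 0 untouched, stop at 0.016. It does not tilt. It starts to sink at about 1.5 N, yields 0.35 N per mm more (3.3 N at 5 mm) and rises when let go. 2 to 9 mm is a light touch; 13 mm or more is too hard.
- land_1: brass land number 1 of the edge's crest, a brass-coloured stretch 26 mm long and 12 mm wide, at the end of the edge, its middle at x -0.0082, y -0.1049 in the fixture frame. Origin on top of the crest at the middle of the land; y runs along the crest, z up. It sinks with the edge.
- land_2: brass land number 2 of the edge's crest, a brass-coloured stretch 26 mm long and 12 mm wide. Origin on top of the crest at the middle of the land; y runs along the crest, z up. It sinks with the edge.
- land_3: brass land number 3 of the edge's crest, a brass-coloured stretch 26 mm long and 12 mm wide. Origin on top of the crest at the middle of the land; y runs along the crest, z up. It sinks with the edge.
- land_4: brass land number 4 of the edge's crest, a brass-coloured stretch 26 mm long and 12 mm wide, at the end of the edge, its middle at x 0.0082, y 0.1049 in the fixture frame. Origin on top of the crest at the middle of the land; y runs along the crest, z up. It sinks with the edge.
- strip_1: dark steel stretch of the crest between land_1 and land_2, 54 mm long and 12 mm wide. Origin on top of the crest at its middle; y runs along the crest there, z up. It sinks with the edge.
- strip_2: dark steel stretch of the crest between land_2 and land_3, 54 mm long and 12 mm wide. Origin on top of the crest at its middle; y runs along the crest there, z up. It sinks with the edge.
- strip_3: dark steel stretch of the crest between land_3 and land_4, 54 mm long and 12 mm wide. Origin on top of the crest at its middle; y runs along the crest there, z up. It sinks with the edge.
- blue_post: small blue plastic post 20 mm across and 30 mm tall, fixed on the base plate 51 mm beyond the middle of the land at one end of the edge; which end it stands at varies. Origin at the centre of its foot; its top is 42 mm above the bench, 44 mm lower than the crest.
- red_post: small red plastic post 20 mm across and 30 mm tall, fixed on the base plate 51 mm beyond the middle of the land at one end of the edge; which end it stands at varies. Origin at the centre of its foot; its top is 42 mm above the bench, 44 mm lower than the crest.
- piston: bare grey piston, 87 mm across and 52 mm tall, standing on the fixture's base plate; a loose bystander, to be left alone. Origin at or near the centre of its underside.
- nut_big: hexagon nut 25x27x13 mm, on the base plate; a loose bystander, to be left alone. Origin at or near the centre of its underside.
- micrometer: outside micrometer with a green frame, 52x102x16 mm, lying on the base plate; a loose bystander, to be left alone. Origin at or near the centre of its underside.
- anvil: small steel pin 36x23x7 mm, lying on the base plate; a loose bystander, to be left alone. Origin at or near the centre of its underside.

How it is judged:
By the outcome, as a careful person would: the job done as asked, in the order asked, and still so for the second after the job is handed in, while the arm keeps its last pose, push and grip.
It also fails if it takes over 43 s, if anything falls off the work surface, if the arm or the gripper's body presses on something with over 40 N, if the wrist force passes 120 N, or if a joint passes its speed limit or range.

## Working session

There is one attempt and no reset: what is moved stays moved. The work goes in short steps, Python scripts to look and compute and a tool call to move; the robot and the scene stay as the last step left them, time stands still between calls to the robot, and variables do not carry over. Pictures are saved under pics/ and viewed, at most 10 in all, crops included, and the job is handed in when it is done.

Besides the shell and the picture viewer there is one more tool, called as name(argument=value, ...) on one line, values as JSON. drive_tool: Moves the arm, as the interface text tells. Its arguments: {"type":"object","properties":{"steps":{"type":"array","items":{"type":"number"}},"grip_force":{"type":"number"}},"required":["steps"]}

```bash
mkdir -p pics; python3 - <<'E'
from bench import env
import cv2,numpy as np
s=env.read_state();print(s)
print(env.tip_reach)
for n in("top","side"):
    p,d=env.read_camera(n);cv2.imwrite(f"pics/{n}0.png",p);np.savez(f"{n}0.npz",p=p,d=d)
    print(n,env.get_calibration(n))
E
```

```text
{'clock': 0.0, 'joint_positions': array([ 1.03875552,  0.3339078 ,  0.03988509,  1.46629424, -0.01339989,
        1.34327602, -0.05850081]), 'joint_vel': array([ 0.00185606, -0.00112495, -0.00044485,  0.00204195,  0.00145347,
       -0.00096279, -0.000601  ]), 'tau': array([-7.76476263e-04, -6.58561563e+01,  1.36576284e+00, -4.05568528e+01,
        1.69475359e-02,  1.23568653e-02, -1.40181064e-05]), 'eef_pos': array([ 272.4269136 , -589.67020589,  241.4121591 ]), 'orientation': array([ 9.76675161e-01,  2.14720689e-01, -2.28974429e-04, -7.76614782e-04]), 'contact_force': array([-0.56360384, -0.08593911,  0.34388556]), 'wrist_torque': array([0.0207553 , 0.01893321, 0.00344309]), 'grasp_force': 0.0, 'opening': 85.6519774002652}
11.0
top {'mtx': array([[395.88639145,   0.        , 255.92498442],
       [  0.        , 395.88639145, 180.79175894],
       [  0.        ,   0.        ,   1.        ]]), 'origin': array([ 427.64796712, -207.17071539,  931.09401371]), 'rotation': array([ 0.71519112, -0.69586755,  0.04867873, -0.04359364])}
side {'mtx': array([[470.61751929,   0.        , 251.23454341],
       [  0.        , 470.61751929, 193.97556706],
       [  0.        ,   0.        ,   1.        ]]), 'origin': array([ 490.59812617, -968.68397925,  419.15928656]), 'rotation': array([ 0.83491958, -0.01984212, -0.00284988, -0.55000679])}
```

View pics/top0.png

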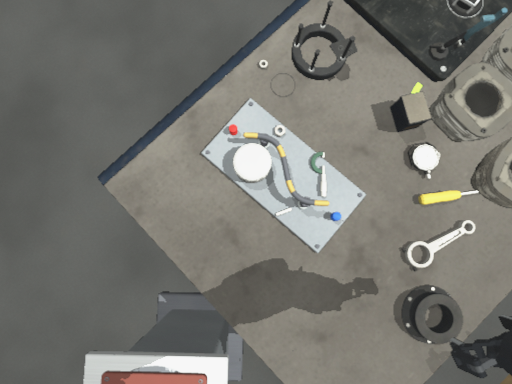

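View pics/side0.png

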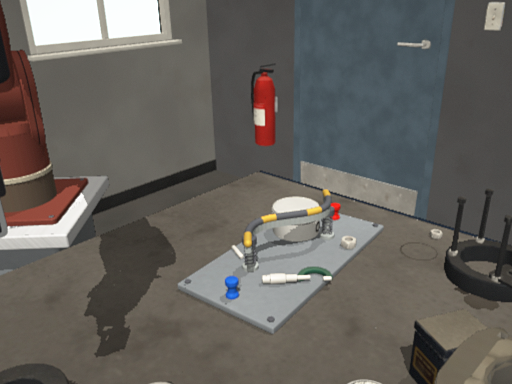

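The top view shows the blue post at (336,216), the red post at (234,129) and brass lands near (322,203), (291,185), (281,152) and (251,135). In the side view blue is at (232,287) and red at (336,211). I'll fit the fixture pose from both views.

```bash
cat > h.py <<'E'
from bench import env
import cv2,numpy as np
from scipy.spatial.transform import Rotation as R
from scipy.optimize import least_squares
yy=np.linspace(-115,115,2001);xx=30*np.sin(np.pi*yy/115)
S=np.r_[0,np.cumsum(np.hypot(np.diff(xx),np.diff(yy)))]
def crest(s): return np.c_[np.interp(s,S,xx),np.interp(s,S,yy)]
def world(P,pose,z):
    x,y,a=pose;c,s=np.cos(a),np.sin(a)
    return np.c_[P@np.array([[c,s],[-s,c]])+[x,y],np.full(len(P),z)]
def proj(X,c):
    q=(X-c["origin"])@R.from_quat(c["rotation"]).as_matrix();u=q@c["mtx"].T
    return u[:,:2]/u[:,2:]
def unproj(uv,d,c):
    uv=np.atleast_2d(uv);r=np.c_[uv,np.ones(len(uv))]@np.linalg.inv(c["mtx"]).T
    return (r*np.reshape(d,(-1,1)))@R.from_quat(c["rotation"]).as_matrix().T+c["origin"]
def blobs(p,lo,hi,mn=15):
    m=cv2.inRange(cv2.cvtColor(p,cv2.COLOR_BGR2HSV),lo,hi)
    n,l,st,ce=cv2.connectedComponentsWithStats(m)
    return [(ce[i],st[i,4],l==i) for i in range(1,n) if st[i,4]>=mn]
E
python3 - <<'E'
from h import *
print(S[-1])
L={}
for n in("top","side"):
    z=np.load(n+"0.npz");c=env.get_calibration(n)
    for nm,lo,hi in(("brass",(18,110,90),(32,255,255)),("blue",(105,150,60),(125,255,255)),("red",(0,180,100),(6,255,255))):
        for ce,a,m in blobs(z["p"],lo,hi,10):
            if not(200<ce[0]<400 and 110<ce[1]<310):continue
            v,u=np.nonzero(m);X=unproj(np.c_[u,v],z["d"][v,u],c)
            print(n,nm,ce.round(1),a,np.median(X,0).round(1),X[:,2].max().round(1))
E
```

```text
264.7633444154312
top brass [250.  135.9] 35 [ 637.4 -196.2   85.1] 88.1
top brass [279.5 151.1] 22 [ 605.5 -261.4   86.5] 88.7
top brass [288.9 186.4] 22 [ 528.4 -283.2   85.5] 89.1
top brass [321. 201.] 11 [ 498.9 -352.1   87.3] 91.3
top brass [320.1 203.8] 16 [ 492.7 -346.8   85.9] 931.1
top blue [335.  216.1] 56 [ 469.8 -391.5   41.4] 45.6
top red [233.3 132.5] 15 [ 659.4 -156.1   19.2] 39.4
side brass [325.5 192.2] 40 [ 637.  -200.1   87.6] 89.8
side brass [314.1 210.5] 91 [ 606.2 -269.7   84.8] 89.9
side brass [268.7 217.7] 101 [ 530.4 -290.    85.6] 419.2
side brass [247.5 238.8] 114 [ 494.5 -361.6   86.7] 89.3
side blue [231.4 287. ] 241 [ 468.8 -402.3   34.6] 419.2
side red [335.6 209.9] 88 [ 665.4 -162.6   36.4] 70.4
```

drive_tool(steps=[40,45,10,-0.18,-1,80,90,20,-0.36,-1,120,135,30,-0.54,-1,160,180,40,-0.72,-1,200,225,40,-0.9,-1], grip_force=20)

```text
clock: 0.72
eef_pos: [469.4, -368.9, 282.9]
orientation: [0.974, -0.226, 0.0, 0.0]
contact_force: [0.3, -0.8, 0.2]
opening: 0.1
grasp_force: 0.0
```

drive_tool(steps=[20,20,0,-0.1,-1,40,40,0,-0.2,-1,40,40,0,-0.2,-1])

```text
clock: 1.1
eef_pos: [509.9, -327.7, 281.6]
orientation: [0.948, -0.317, -0.0, -0.001]
contact_force: [0.3, 0.5, 0.9]
opening: 0.1
grasp_force: 0.0
```

```bash
python3 - <<'E'
from h import *
s=env.read_state();print(s["clock"],s["eef_pos"],s["orientation"],s["contact_force"],s["opening"],s["joint_positions"])
c=env.get_calibration("wrist");print(c)
p,d=env.read_camera("wrist");cv2.imwrite("pics/w1.png",p);np.savez("w1.npz",p=p,d=d,**c)
for ce,a,m in blobs(p,(18,110,90),(32,255,255),40):
    v,u=np.nonzero(m);X=unproj(np.c_[u,v],d[v,u],c);print(ce.round(1),a,np.median(X,0).round(1))
E
```

```text
1.1 [ 509.86074331 -327.72100031  281.64462347] [ 9.48318610e-01 -3.17318958e-01 -3.18537883e-04 -6.25375095e-04] [0.26739974 0.47485328 0.91783531] 0.1256826126963024 [ 0.53257625  0.23000428 -0.04102237  1.5157944   0.00835075  1.39682589
 -1.72541833]
{'mtx': array([[277.94504015,   0.        , 254.37768229],
       [  0.        , 277.94504015, 193.46026025],
       [  0.        ,   0.        ,   1.        ]]), 'origin': array([ 572.92000286, -374.57343118,  412.10789032]), 'rotation': array([-0.44128351,  0.88419749,  0.13725004, -0.06801531])}
[437.3  17.3] 995 [ 520.2 -615.    21.3]
[162.5 138.5] 238 [ 608.2 -266.5   84.1]
[101.3 150.8] 235 [ 640.8 -199.1   83.9]
[278.7 167.9] 240 [ 498.1 -354.4   83.9]
[218.3 178.5] 180 [ 531.5 -288.1   84. ]
```

View pics/w1.png

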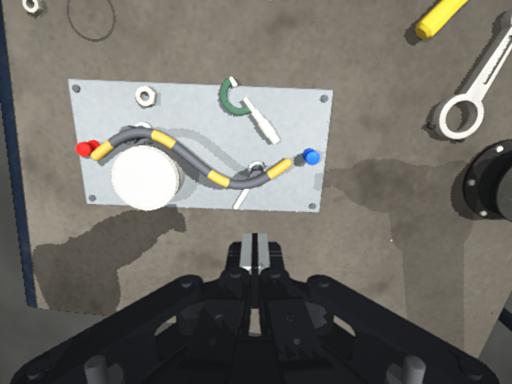

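The wrist view shows the blue post at (312,157), lands at (280,169), (218,180), (163,140) and (102,150), and the red post at (88,148). The piston is clear of the crest. Next I'll fit the pose and build the path.

```bash
python3 - <<'E'
from h import *
T=S[-1];mid=np.array([13,93,T-93,T-13]);C=crest(mid)
obs={}
w=np.load("w1.npz");cw={k:w[k] for k in("mtx","origin","rotation")}
obs["wrist"]=(cw,np.array([[278.7,167.9],[218.3,178.5],[162.5,138.5],[101.3,150.8]]))
obs["top"]=(env.get_calibration("top"),np.array([[320.5,202.7],[288.9,186.4],[279.5,151.1],[250,135.9]]))
obs["side"]=(env.get_calibration("side"),np.array([[247.5,238.8],[268.7,217.7],[314.1,210.5],[325.5,192.2]]))
def fit(ks,free):
    f=lambda p:np.concatenate([(proj(world(C,p[:3],p[3] if free else 84.5),obs[k][0])-obs[k][1]).ravel() for k in ks])
    r=least_squares(f,[566,-275,-.66,85]);print(ks,r.x.round(3),np.abs(r.fun).max().round(2));return r.x
for k in obs: fit([k],False)
fit(["wrist","top"],True); p=fit(["wrist","top","side"],True)
np.save("pose.npy",p)
s=np.r_[13:T-13:24j]
print(world(crest(mid),p,86).round(1));print(world(crest(s),p,86)[:,:2].round(0).tolist())
E
```

```text
['wrist'] [ 569.577 -277.154   -0.666   85.   ] 0.57
['top'] [ 566.83  -273.037   -0.665   85.   ] 0.46
['side'] [ 567.206 -278.336   -0.666   85.   ] 1.39
['wrist', 'top'] [ 569.14  -275.335   -0.666   80.492] 1.4
['wrist', 'top', 'side'] [ 568.593 -275.691   -0.667   82.813] 1.81Traceback (most recent call last):
  File "<stdin>", line 15, in <module>
  File "h.py", line 9, in world
    x,y,a=pose;c,s=np.cos(a),np.sin(a)
    ^^^^^
ValueError: too many values to unpack (expected 3)
```

```bash
python3 - <<'E'
from h import *
T=S[-1];p=[568.5,-275.8,-0.666];np.save("pose.npy",p)
s=np.r_[12:T-13:49j];W=world(crest(s),p,86)[:,:2]
print(W[0], W[0]-env.read_state()["eef_pos"][:2])
print("lands",world(crest(np.array([13,93,T-93,T-13])),p,86).round(1).tolist())
for i in range(0,48,5): print(i,[(W[j]-W[i]).round(1).tolist() for j in range(i+1,min(i+6,49))], W[min(i+5,48)].round(1))
E
```

```text
[ 497.26484692 -354.22595325] [-11.34264331 -24.77338974]
lands [[497.3, -353.2, 86.0], [530.7, -286.7, 86.0], [606.3, -264.9, 86.0], [639.7, -198.4, 86.0]]
0 [[0.0, 5.0], [0.1, 10.0], [0.4, 15.0], [0.8, 20.0], [1.4, 24.9]] [ 498.7 -329.3]
5 [[0.9, 4.9], [2.1, 9.8], [3.7, 14.5], [5.7, 19.1], [8.2, 23.4]] [ 506.9 -305.9]
10 [[2.9, 4.0], [6.3, 7.7], [10.0, 11.0], [14.1, 14.0], [18.4, 16.5]] [ 525.3 -289.4]
15 [[4.5, 2.2], [9.1, 4.2], [13.7, 5.9], [18.5, 7.5], [23.3, 8.8]] [ 548.6 -280.5]
20 [[4.8, 1.3], [9.7, 2.4], [14.6, 3.6], [19.4, 4.6], [24.3, 5.7]] [ 572.9 -274.8]
25 [[4.9, 1.1], [9.7, 2.3], [14.6, 3.5], [19.4, 4.9], [24.1, 6.4]] [ 597.  -268.5]
30 [[4.7, 1.7], [9.3, 3.6], [13.8, 5.8], [18.1, 8.3], [22.2, 11.1]] [ 619.3 -257.3]
35 [[3.8, 3.2], [7.2, 6.9], [10.3, 10.8], [12.8, 15.1], [14.9, 19.6]] [ 634.2 -237.7]
40 [[1.7, 4.7], [3.0, 9.5], [3.9, 14.4], [4.6, 19.4], [5.1, 24.3]] [ 639.3 -213.3]
45 [[0.3, 5.0], [0.4, 10.0], [0.5, 15.0]] [ 639.7 -198.4]
```

drive_tool(steps=[-6,-14,-40,0,-1,-12,-28,-80,0,-1,-13,-28,-120,0,-1,-13,-28,-160,0,-1,-13,-28,-160,0,-1])

```text
clock: 1.78
eef_pos: [492.3, -358.3, 119.2]
orientation: [0.948, -0.319, -0.003, -0.001]
contact_force: [-0.8, -0.5, 0.9]
opening: -0.4
grasp_force: 0.0
```

drive_tool(steps=[0,0,0,0,-1,0,0,0,0,-1])

```text
clock: 2.02
eef_pos: [496.1, -359.2, 124.4]
orientation: [0.948, -0.319, 0.002, 0.0]
contact_force: [0.4, 1.0, -0.5]
opening: -0.1
grasp_force: 0.0
```

```bash
python3 - <<'E'
from h import *
s=env.read_state();print(s["clock"],s["eef_pos"],s["contact_force"])
c=env.get_calibration("wrist")
p,d=env.read_camera("wrist");np.savez("w2.npz",p=p,d=d,**c)
ps=np.load("pose.npy");T=S[-1]
for ce,a,m in blobs(p,(18,110,90),(32,255,255),40):
    v,u=np.nonzero(m);X=unproj(np.c_[u,v],d[v,u],c);print(ce.round(1),a,np.median(X,0).round(1))
tip=s["eef_pos"]-[0,0,11]
print("tip px",proj(tip[None],c),"land px",proj(world(crest(np.array([13,93,T-93,T-13])),ps,86),c))
cv2.imwrite("pics/w2.png",p)
E
```

```text
2.025 [ 496.06531538 -359.19395598  124.4124502 ] [ 0.41455252  0.99171756 -0.50564499]
[495.9   1.2] 60 [ 508.6 -596.9   11.3]
[ 34.5 178.7] 846 [ 608.4 -267.7   83.7]
[249.7 226.8] 616 [ 499.3 -358.2   83.6]
[142.4 245.8] 654 [ 532.2 -289.    83.8]
tip px [[255.41248371 249.7232892 ]] land px [[247.06431428 233.08628128]
 [139.91772299 251.18341517]
 [ 31.02416181 184.80866658]
 [-77.19836729 204.99972695]]
```

View pics/w2.png

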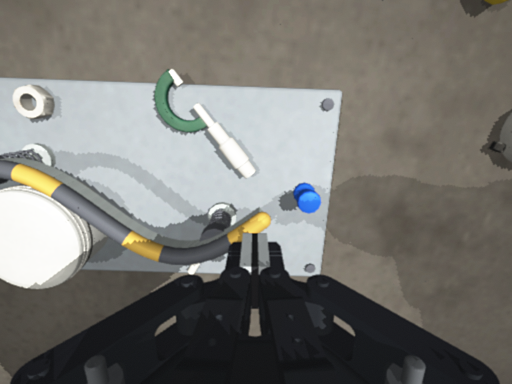

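The fingers sit just short of land_1, at (257,225). The close wrist fixes shift the pose by about (+1,-2) mm, which I'll adopt, and then descend in small steps.

drive_tool(steps=[1,1.5,-12,0,-1,2,3,-22,0,-1,2,3,-22,0,-1,2,3,-22,0,-1])

```text
clock: 2.58
eef_pos: [497.2, -355.3, 100.1]
orientation: [0.948, -0.319, -0.0, -0.0]
contact_force: [0.6, -0.6, 0.9]
opening: 0.4
grasp_force: 0.0
```

drive_tool(steps=[0,0,-2,0,-1,0,0,-2,0,-1])

```text
clock: 2.82
eef_pos: [497.2, -355.4, 98.2]
orientation: [0.948, -0.319, 0.0, -0.0]
contact_force: [-0.8, -0.8, -0.4]
opening: -0.1
grasp_force: 0.0
```

drive_tool(steps=[1,0,-1.5,0,-1,1,0,-1.5,0,-1])

```text
clock: 3.08
eef_pos: [498.3, -355.5, 96.9]
orientation: [0.948, -0.319, 0.0, 0.0]
contact_force: [-0.5, -0.8, 0.9]
opening: -0.1
grasp_force: 0.8
```

drive_tool(steps=[0,0,-1.5,0,-1,0,0,-1.5,0,-1])

```text
clock: 3.32
eef_pos: [498.3, -355.5, 95.3]
orientation: [0.948, -0.319, 0.0, 0.0]
contact_force: [-0.3, -0.0, 2.7]
opening: -0.2
grasp_force: 1.1
```

drive_tool(steps=[0,0,-1.5,0,-1,0,0,-1.5,0,-1])

```text
clock: 3.58
eef_pos: [498.3, -355.4, 93.7]
orientation: [0.948, -0.319, 0.0, 0.0]
contact_force: [-0.8, -1.3, 1.8]
opening: -0.3
grasp_force: 1.4
```

drive_tool(steps=[0,0,-2,0,-1,0,0,-2,0,-1,0,0,-2,0,-1])

```text
clock: 3.95
eef_pos: [498.3, -355.4, 91.8]
orientation: [0.948, -0.319, 0.0, 0.0]
contact_force: [-0.1, -1.0, 3.1]
opening: 0.2
grasp_force: 1.7
```

```bash
cat > chk.py <<'E'
from h import *
import sys
c=env.get_calibration("wrist");F=[]
for i in range(4):
    p,d=env.read_camera("wrist");s=env.read_state();F.append(s["contact_force"])
print(s["clock"],s["eef_pos"].round(1),np.mean(F,0).round(2))
ps=np.load("pose.npy")
for ce,a,m in blobs(p,(18,110,90),(32,255,255),60):
    v,u=np.nonzero(m);X=unproj(np.c_[u,v],d[v,u],c);print(ce.round(0),a,np.median(X,0).round(1))
cv2.imwrite(f"pics/{sys.argv[1]}.png",p)
E
python3 chk.py c1
```

```text
4.15 [ 498.3 -355.4   91.8] [ 0.17 -1.4   3.65]
[ 15. 193.] 736 [ 603.6 -270.3   77.9]
[272. 235.] 188 [ 498.7 -367.8   77.5]
[132. 267.] 876 [ 532.3 -289.1   78.4]
```

View pics/c1.png

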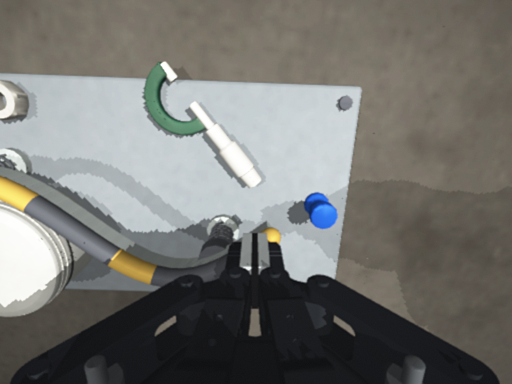

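The edge has sunk about 5.5 mm at roughly 3.5 N, with the fingers on land_1 and its end still visible at (272,235). I'll start the sweep.

drive_tool(steps=[0,5,0,0,-1,0.1,10,0,0,-1,0.4,15,0,0,-1,0.8,20,0,0,-1,1.4,25,0,0,-1])

```text
clock: 4.78
eef_pos: [499.6, -329.9, 91.7]
orientation: [0.948, -0.319, -0.0, 0.0]
contact_force: [-0.4, -2.4, 3.7]
opening: 0.2
grasp_force: 1.7
```

drive_tool(steps=[0.9,4.9,0,0,-1,2.1,9.8,0,0,-1,3.7,14.5,0,0,-1,5.7,19.1,0,0,-1,8.2,23.4,0,0,-1])

```text
clock: 5.4
eef_pos: [507.8, -306.5, 91.6]
orientation: [0.948, -0.319, -0.0, -0.0]
contact_force: [-1.5, -1.8, 3.0]
opening: -0.1
grasp_force: 1.7
```

drive_tool(steps=[2.9,4,0,0,-1,6.3,7.7,0,0,-1,10,11,0,0,-1,14.1,14,0,0,-1,18.4,16.5,0,0,-1])

```text
clock: 6.02
eef_pos: [526.4, -290.1, 91.7]
orientation: [0.948, -0.319, -0.0, -0.0]
contact_force: [-2.3, -1.9, 3.6]
opening: 0.5
grasp_force: 1.7
```

```bash
python3 chk.py c2
```

```text
6.225 [ 527.  -289.7   91.8] [-0.66  0.63  3.59]
[127. 161.] 1176 [ 607.6 -267.3   78.4]
[  7. 182.] 386 [ 637.6 -208.2   78.1]
[378. 221.] 1109 [ 498.8 -354.8   78.4]
[235. 234.] 228 [ 540.  -286.3   78.4]
```

View pics/c2.png

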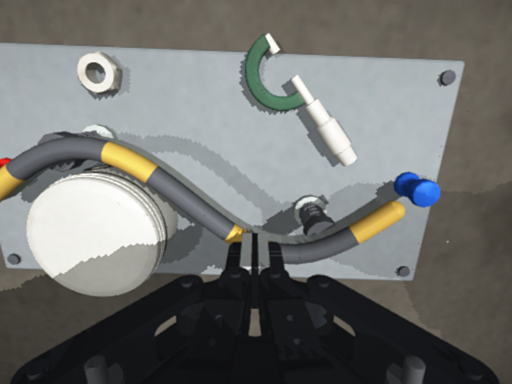

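The fingers are on land_2, at (240,235), with the crest still sunk about 5.5 mm. Everything ahead matches the path.

drive_tool(steps=[4.5,2,0,0,-1,9.1,3.8,0,0,-1,13.7,5.5,0,0,-1,18.5,7,0,0,-1,23.3,8.3,0,0,-1])

```text
clock: 6.85
eef_pos: [549.9, -282.0, 91.7]
orientation: [0.948, -0.319, -0.0, -0.0]
contact_force: [-2.7, -1.4, 4.0]
opening: -0.1
grasp_force: 1.7
```

drive_tool(steps=[4.8,1.3,0,0,-1,9.7,2.4,0,0,-1,14.6,3.6,0,0,-1,19.4,4.6,0,0,-1,24.3,5.7,0,0,-1])

```text
clock: 7.48
eef_pos: [574.2, -276.3, 91.7]
orientation: [0.948, -0.319, -0.0, -0.0]
contact_force: [-3.3, -0.6, 3.5]
opening: 0.3
grasp_force: 1.7
```

drive_tool(steps=[4.9,1.1,0,0,-1,9.7,2.3,0,0,-1,14.6,3.5,0,0,-1,19.4,4.9,0,0,-1,24.1,6.4,0,0,-1])

```text
clock: 8.1
eef_pos: [598.3, -269.9, 91.7]
orientation: [0.948, -0.319, 0.0, -0.0]
contact_force: [-1.9, 0.2, 2.4]
opening: -0.1
grasp_force: 1.7
```

```bash
python3 chk.py c3
```

```text
8.3 [ 598.8 -269.7   92. ] [ 0.22 -0.14  3.62]
[232. 232.] 441 [ 614.  -265.1   78.4]
[115. 259.] 809 [ 642.1 -199.8   78.6]
[464. 288.] 1021 [ 499.6 -355.    78.1]
```

View pics/c3.png

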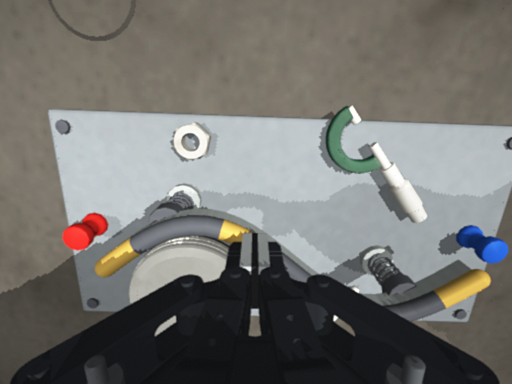

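The fingers have reached land_3, at (238,232), and land_4 measures (642,-200), close to the planned end.

drive_tool(steps=[4.7,1.7,0,0,-1,9.3,3.6,0,0,-1,13.8,5.8,0,0,-1,18.1,8.3,0,0,-1,22.3,11.1,0,0,-1])

```text
clock: 8.93
eef_pos: [620.6, -258.8, 91.7]
orientation: [0.948, -0.319, 0.0, 0.0]
contact_force: [-2.0, -1.9, 3.7]
opening: -0.2
grasp_force: 1.7
```

drive_tool(steps=[3.8,3.2,0,0,-1,7.2,6.9,0,0,-1,10.3,10.8,0,0,-1,12.8,15.1,0,0,-1,14.9,19.6,0,0,-1])

```text
clock: 9.55
eef_pos: [635.4, -239.1, 91.8]
orientation: [0.948, -0.319, 0.0, -0.0]
contact_force: [-1.0, -2.1, 4.0]
opening: 0.0
grasp_force: 1.7
```

drive_tool(steps=[1.7,4.7,0,0,-1,3,9.5,0,0,-1,3.9,14.4,0,0,-1,4.6,19.4,0,0,-1,5.1,24.3,0,0,-1])

```text
clock: 10.18
eef_pos: [640.4, -214.7, 91.8]
orientation: [0.948, -0.319, 0.0, -0.0]
contact_force: [0.6, -1.8, 3.4]
opening: -0.0
grasp_force: 1.7
```

drive_tool(steps=[0.3,5,0,0,-1,0.4,10,0,0,-1,0.5,15,0,0,-1,0.5,15,0,0,-1,0.5,15,0,0,-1])

```text
clock: 10.8
eef_pos: [640.8, -198.9, 91.6]
orientation: [0.948, -0.319, -0.0, -0.001]
contact_force: [0.2, 2.0, 4.4]
opening: -0.3
grasp_force: 1.7
```

```bash
python3 chk.py c4
```

```text
11.0 [ 640.9 -199.1   91.6] [0.13 2.66 3.48]
[385. 225.] 853 [ 608.2 -265.8   78.5]
[268. 233.] 193 [ 645.  -210.3   78. ]
[478. 296.] 652 [ 531.6 -287.8   78.5]
```

View pics/c4.png

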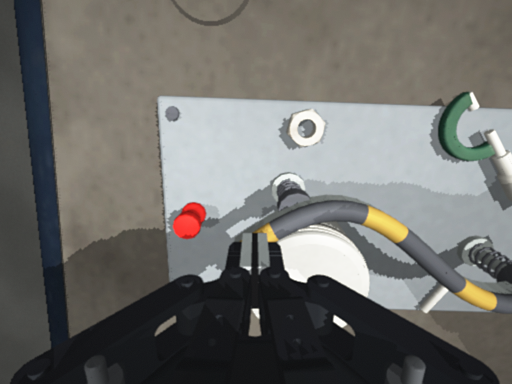

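The fingers rest on land_4, whose brass shows at (266,233) beside the red post at (190,220). The edge is sunk about 5.5 mm at roughly 3.5 N, and the loose things haven't moved.

```bash
python3 -c "
from bench import env;print(env.sign_off())"
```

```text
the job is handed in; nothing more can be done
None
```

The job is handed in: the fingertips ran from the blue-post land over all four brass lands to the red-post land and still rest lightly there, with the edge sunk about 5.5 mm at the four stops where I checked it, about 3.5 N, roughly 11 s on the clock, and no loose thing seen to move.

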